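# Run the specimen shuttle in under the microscope

### The arm

A 6-joint arm with a two-finger parallel gripper is mounted at the origin on the work surface. World frame = base frame: x ahead of the robot, y to its left, z up, the work surface at z = 0. Lengths are in mm, angles in rad, forces in N, time in s.
With the tool pointing down it reaches from about 350 to 975 mm from the base axis. Payload 7.1 kg.
Tool frame: the origin (TCP) lies at the centre of the arm's flange, where the gripper is bolted on; the fingertips stand 182 mm ahead of it and the grasp point (between the pads) lies 163 mm ahead of it; z points along the fingers, y is the line along which they close (so a half turn about z gives the same grasp; the last joint's range is limited). The gripper opens to 88 mm and grips with 3 to 60 N. Pads are 20 mm wide; open, the fingers measure 115 mm over their backs; the gripper's body (75 mm by 178 mm) begins 61 mm behind the grasp point.
Start: joints at [1.156, 0.423, 1.63, -0, 1.089, -0.019], TCP at [240.935, 576.677, 404.675] pointing down, gripper open.
Joint ranges: [-3, 3], [-0.9, 2.11], [0.09, 2.58], [-1.31, 4.45], [0.11, 2.69], [-2.54, 2.54]. Speed limits (rad/s): [2.39, 2.39, 3.01, 3.14, 3.14, 3.14].

### API

Orientations are given as a rotation vector (axis times angle).
In Python, from workcell import readout, get_image, ctrl gives the robot as it stands.
- The arm moves only by the tool step_arm, never from a script. Its argument "targets" is a list that holds one entry, the list of rows, each a list of 7 numbers: the shift along the world's x, y, z as a fraction of full scale, then the turn, a rotation vector about the world's x, y, z as a fraction of full scale, then the opening, from 0 (shut) to 1 (fully open). In form: [[[dx, dy, dz, wx, wy, wz, claw], ...]]. A call has exactly 5 rows; each row shifts and turns the commanded pose from where the row before left it; what a row does not reach is not made up. Full scale, the value 1, is 0.05 m for a shift and 4 degrees for a turn. A row lasts 1/8 s, in which the tool goes at most 62.5 mm and 10.7 degrees, less where a joint would pass 70% of its speed; a pose out of reach is approached as far as the arm can. A call with a number of a shift or a turn outside -1 to 1 is refused whole. A call with a gripper value outside its range is refused whole. The fingers move at their own pace and stop on an object; the grip force is fixed at half the most. Time passes only in rows, so rows that do not move let the fingers close, or fill a call up. It gives the time, the measured TCP pose, the force, the opening and the grip force at its end, in the units of the state.
- readout.get_obs(): the state, without advancing time (a new reading comes with each control period).
- get_image(name): name is "side" or "top" or "wrist"; returns a dict with "pixels" (420x560x3 uint8, red, green, blue), "intrinsics" (3x3 intrinsics, pixels), "k1" (the pictures are not rectified: a ray, as slopes to the right and down, at radius r is drawn at 1 + k1 r^2 times it, then the intrinsics apply), "extrinsics" (4x4, takes a point from world to camera coordinates). Camera axes: x right, y down, z forward; pixel columns grow to the right and rows downward; lengths in mm; the calibration is good to about 2 mm. A picture is of the moment at which its call begins. There is no depth.
- ctrl.close_job(): hands the job in; it is judged then, once.
The state is a dict: "t": time; "qpos": joint angles; "qvel": joint speeds; "joint_torque": joint torques, N m; "ee_pos": TCP position; "orientation": TCP orientation; "ft_force": force on the tool from outside, world axes, zero at the start; "moment": the same for the moment, N m; "width": finger opening in mm; "grasp_force": force on a finger pad.
Only numpy, scipy, OpenCV 4.12 (cv2) and the standard library are available. Lean on these libraries where they do the work, as an engineer would, in place of code of your own. Each camera call takes 0.05 s, during which the arm holds its last target. There are 200 camera calls.

### The job

Bring the open Petri dish under the microscope: with a fingertip press the red lock button on the specimen shuttle and hold it down while you push the shuttle along its rail, all the way to the end stop under the objective; then let the button come up so that it locks the shuttle there, and move clear. Keep the button down for the whole slide. Nothing is picked up: leave the dish untouched in its ring, and do not bump the microscope's optics or shift the other things.

Things in the scene. Friction and masses are not known exactly. Their poses are not given: they have to be found in the camera images.
- scope: Microscope stand, immobile: grey base 260 x 490 x 30 mm (x, y, z) with black stage and rail. Origin: centre of its underside, on the table. Its +y is the slide direction, from the loading end to the column; +x points roughly away from the robot. Rail, button, dish and optical axis lie at its x = 0. Two micrometer spindles stick out of the stage's -x side, below 60 mm.
- scope_head: The microscope's upright part, fixed, same origin and axes as scope: column at y = +175 to +235 mm, 475 mm high, with a focus block and knobs (to x = +-92 mm, 270 to 390 mm high); vertical optical tube of radius 34 mm on the axis y = +80 mm, from 227 to 475 mm above the table.
- objective (a point): Centre of the objective's lower face, 227 mm above the table, over the place to which the dish is brought.
- shuttle (a joint): Travel of the specimen shuttle along the rail in m, counted from where it stood at the start (0), growing towards the end stop. Unlocked it slides with 1.2 N friction plus 4 N per m/s; locked it has about 2 mm of play. Black deck 104 mm wide, from 45 mm ahead (+y) of the dish's centre to 150 mm behind it, top 103 mm above the table.
- lead_edge (a point): Middle of the front (+y) edge of the shuttle's deck, 98 mm above the table; moves with the shuttle. Its distance to end_stop, 90 to 130 mm at the start, is the travel left; the stop is hard.
- lock (a joint): Travel of the lock button in m: 0 up, grows as it is pressed straight down, 0.009 fully down (hard stop). It springs back by itself: about 5 N starts it, 8.4 N holds it fully down. Its bolt lets the shuttle leave the loading position, and enter the locked place at the end stop, only while it is 5 mm or more down; let go earlier, it blocks the shuttle some 25 mm short.
- button_top (a point): Centre of the top of the red lock button on the shuttle's rear end, 120 mm behind (-y) the dish's centre; moves with shuttle and button. Flat pad 44 mm (scope x) by 34 mm (scope y), top 123 mm above the table when up. On its +y side only, 22 mm from its centre, stands the housing's face; elsewhere nothing is higher than the pad, and the deck is 20 mm below its top.
- housing_face (a point): Centre of the rear (-y) face of the aluminium lock housing, a block across the shuttle's deck between button and dish: 92 mm wide (scope x), 48 mm long (scope y), from the deck up to 131 mm above the table; moves with the shuttle. This face, ahead of a finger on the button, may be pushed.
- end_stop (a point): Middle of the end stop's face, 98 mm above the table, at scope y = +125 mm: a rubber bumper on an aluminium block 107 mm high. The shuttle's leading edge comes to rest against it.
- seat (a point): Centre of the dish's seat on the shuttle's deck, 103 mm above the table; a ring 5 mm high and 74 mm across outside surrounds it (63 mm inside).
- dish: Open Petri dish with white medium, 60 mm across, 15 mm high, 30 g, loose in the shuttle's ring; it rides along. Origin: centre of its underside. Must not be touched.
- spare_dish: Lidded Petri dish with yellow medium, 60 mm across, 15 mm high, on the base plate behind the stage. Bystander; origin at the centre of its underside.
- forceps: Steel forceps, 122 x 18 x 8 mm, lying along the scope's y on the base plate in front of the stage. Bystander; origin under its middle.
- lens_cap: Black lens cap, 42 mm across, 12 mm high, on the base plate in front of the stage. Bystander; origin at the centre of its underside.
- jar_teal: Clear jar with a teal cap, 52 mm across, 75 mm high, on the table to the right. Bystander; origin at the centre of its underside.
- jar_amber: Amber jar with a black cap, 48 mm across, 85 mm high, on the table to the right. Bystander; origin at the centre of its underside.
- slide_box: Blue box for slides, 100 x 85 x 32 mm, on the table to the right. Bystander; origin at the centre of its underside.
- meter: Black and red hand-held meter, 160 x 82 x 33 mm, lying on the table to the left. Bystander; origin at the centre of its underside.
Not all that is in view belongs to the job. What is shaped like the dish but green, purple or turquoise is not meant.

How it is judged (in metres and radians):
On the way, in this order (a step that is already met when the one before it is completed fails the run):
1. the lock button is held down, the shuttle still near its start (value of joint lock above 0.003 m and y of lead_edge in the frame of end_stop below -0.08 m), for 0.1 s.
2. the shuttle is at its end stop with the button still held down (value of joint lock above 0.003 m and y of lead_edge in the frame of end_stop above -0.003 m), for 0.1 s.
At the end, for the whole second after the job is handed in: The shuttle stands within 3 mm of its end stop, at rest, with the button up (less than 1 mm down), and the dish lies level in its ring, within 5 mm of the seat's centre (y of lead_edge in the frame of end_stop above -0.003 m and value of joint lock below 0.001 m and velocity of joint shuttle between -0.005 and 0.005 m/s and horizontal distance between dish and seat below 0.005 m and z of dish in the frame of seat below 0.003 m and angle between dish's own z axis and vertical below 0.1 rad and linear speed of dish below 0.01 m/s); the robot touches nothing.
It fails at once if the lock button is let up (less than 1.5 mm down) on the way, with the shuttle over 8 mm from its start and over 6 mm from the end stop (value of joint lock below 0.0015 m and value of joint shuttle above 0.008 m and y of lead_edge in the frame of end_stop below -0.006 m).
It fails at once if the dish is touched by the robot (contact force between any of the fingers, the arm and dish above 0.5 N).
It fails at once if the dish leaves its ring, is lifted or tipped (z of dish in the frame of seat above 0.006 m or horizontal distance between dish and seat above 0.008 m or angle between dish's own z axis and vertical above 0.2 rad).
It fails at once if the microscope's column or optics are bumped (over 5 N) (contact force between any of the fingers, the arm and scope_head above 5 N).
It fails at once if a bystander is shifted by more than 15 mm, lifted or knocked over (distance of any of spare_dish, forceps, lens_cap, jar_teal, jar_amber, slide_box, meter from where it was at the start of the episode above 0.015 m).
It also fails if it takes over 35 s, if anything falls off the work surface, if the arm or the gripper's body presses on something with over 40 N, if the wrist force passes 120 N, or if a joint passes its speed limit or range.

## Working session

There is one attempt and no reset: what is moved stays moved. The work goes in short steps, Python scripts to look and compute and a tool call to move; the robot and the scene stay as the last step left them, time stands still between calls to the robot, and variables do not carry over. Pictures are saved under pics/ and viewed, at most 10 in all, crops included, and the job is handed in when it is done.

Besides the shell and the picture viewer there is one more tool, called after ">>>" by a JSON object that holds its "op" and its "data", one argument or row to a line. step_arm: Moves the arm, as the interface text tells. Shift numbers are shares of 0.05 m and turn numbers shares of 4 degrees, none past 1 either way. Its arguments: {"type":"object","properties":{"targets":{"type":"array"}},"required":["targets"]}

```bash
ls; mkdir -p pics; cat > h.py <<'E'
import numpy as np, cv2
from workcell import readout, get_image, ctrl
def save(n,f):
    im=get_image(n); cv2.imwrite(f,im["pixels"][:,:,::-1]); np.save(f[:-4]+'.npy',im,allow_pickle=True); return im
def load(f): return np.load(f,allow_pickle=True).item()
def ray(im,px):
    K=np.array(im["intrinsics"]);E=np.array(im["extrinsics"])
    n=cv2.undistortPoints(np.array([[px]],float),K,np.array([im["k1"],0,0,0,0.]))[0,0]
    R,t=E[:3,:3],E[:3,3]; return -R.T@t, R.T@np.array([n[0],n[1],1])
def onz(im,px,z):
    o,d=ray(im,px); return o+d*(z-o[2])/d[2]
def proj(im,P):
    K=np.array(im["intrinsics"]);E=np.array(im["extrinsics"])
    return cv2.projectPoints(np.array(P,float).reshape(-1,3),cv2.Rodrigues(E[:3,:3])[0],E[:3,3],K,np.array([im["k1"],0,0,0,0.]))[0][:,0]
E
python3 - <<'E'
from h import *
a=save("top","pics/top0.png");b=save("side","pics/side0.png")
o=readout.get_obs();print({k:np.round(v,3).tolist() for k,v in o.items()})
for i in (a,b):print(ray(i,(280,210)),i["k1"])
E
```

```text
pics
{'t': 0.1, 'qpos': [1.156, 0.424, 1.631, 0.0, 1.089, -0.019], 'qvel': [-0.0, -0.001, -0.002, -0.002, -0.001, -0.0], 'joint_torque': [0.001, -54.561, -27.433, 0.065, 0.019, -0.0], 'ee_pos': [240.856, 576.467, 404.001], 'orientation': [-0.618, -3.08, 0.002], 'ft_force': [-0.141, 0.491, 0.814], 'moment': [0.009, -0.037, 0.011], 'grasp_force': 0.0, 'width': 87.323}
(array([ 520.04811198,   36.80033193, 1397.95269372]), array([ 0.05883302, -0.02016098, -0.99808424])) -0.07414016632373775
(array([ 128.72717004, -564.77868495,  996.23065819]), array([ 0.40811915,  0.53533229, -0.73961769])) 0.033801459249501814
```

View pics/top0.png

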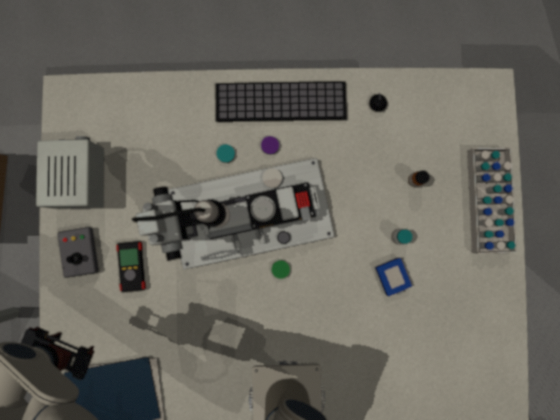

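View pics/side0.png

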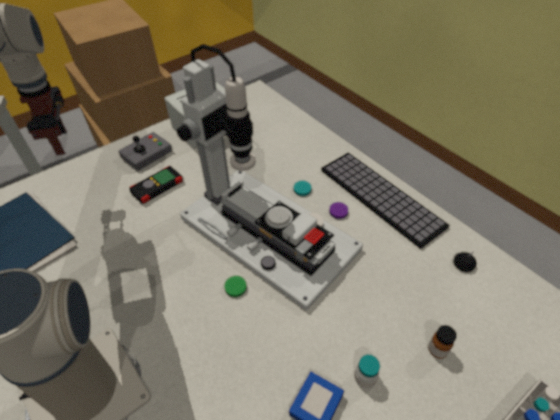

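Top view: the microscope lies with its column at (165,220) and its loading end to the right. The red button is at (303,200) with the white dish at (263,208) on the shuttle. In the side view the button is at (315,236) and the dish at (279,217). The other red thing is the meter's trim, at top (130,265), which is off the rail. The green (281,269), purple (270,145) and turquoise (227,153) discs are decoys. Next I measure the button and axis and confirm in a crop.

```bash
cat > m.py <<'E'
from h import *
def red(im,c,r=25):
    hsv=cv2.cvtColor(im["pixels"],cv2.COLOR_RGB2HSV);h,s,v=cv2.split(hsv)
    m=(((h<8)|(h>172))&(s>140)&(v>70)).astype(np.uint8)
    k=np.zeros_like(m);cv2.circle(k,c,r,1,-1);m&=k
    n,l,st,ce=cv2.connectedComponentsWithStats(m);i=1+np.argmax(st[1:,4])
    return ce[i],cv2.minAreaRect(np.argwhere(l==i)[:,::-1].astype(np.float32)),st[i,4]
def tri(a,pa,b,pb):
    o,d=ray(a,pa);p,e=ray(b,pb);s=np.linalg.lstsq(np.c_[d,-e],p-o,rcond=None)[0]
    return (o+d*s[0]+p+e*s[1])/2,np.linalg.norm(o+d*s[0]-p-e*s[1])
E
python3 - <<'E'
from m import *
a=load("pics/top0.npy");b=load("pics/side0.npy")
ra=red(a,(303,200));rb=red(b,(315,236))
print(ra,rb)
print("top z123",onz(a,ra[0],123),"side",onz(b,rb[0],123),"tri",tri(a,ra[0],b,rb[0]))
c1=cv2.resize(a["pixels"][150:280,130:345],None,fx=3.6,fy=3.6,interpolation=3)
cv2.imwrite("pics/ctop.png",c1[:,:,::-1])
c2=cv2.resize(b["pixels"][160:310,175:370],None,fx=4,fy=4,interpolation=3)
cv2.imwrite("pics/cside.png",c2[:,:,::-1])
E
```

```text
(array([301.95675676, 199.32432432]), ((301.9706115722656, 199.38235473632812), (15.279744148254395, 12.369317054748535), 75.96376037597656), np.int32(185)) (array([314.07614213, 235.47715736]), ((314.0, 235.5), (12.020814895629883, 17.677669525146484), 45.0), np.int32(197))
top z123 [625.47429277 -54.33302465 123.        ] side [623.72741828 -57.91238485 123.        ] tri (array([626.16967579, -54.89879257, 118.14014819]), np.float64(0.7273934912028464))
```

View pics/ctop.png

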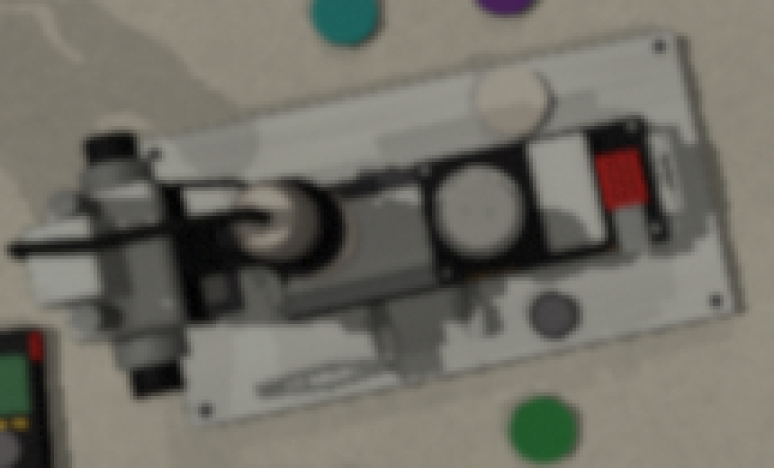

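View pics/cside.png

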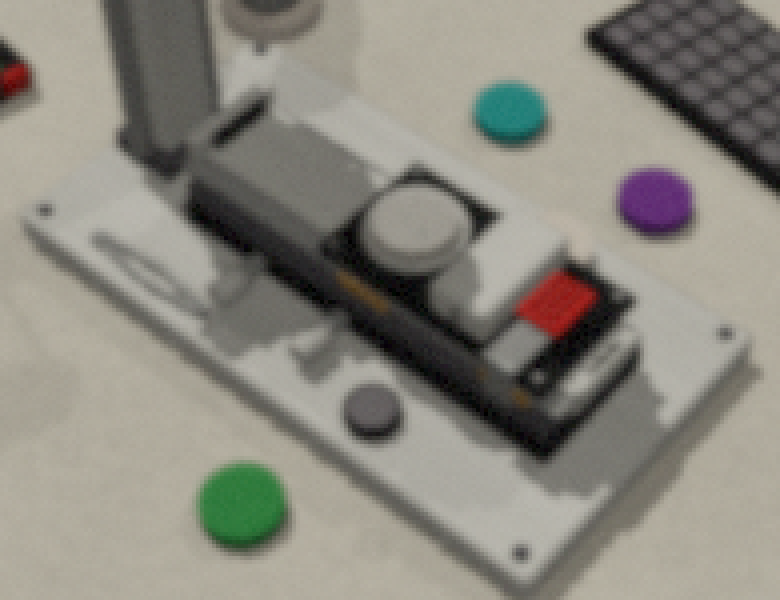

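The crops confirm it: the red pad is at crop top (622,178), inside the black shuttle behind the bright housing (565,190) and the white dish (478,209). The base-plate screws at (660,46), (716,300), (205,411) and (153,154) give the axis.

```bash
python3 - <<'E'
from m import *
from scipy.spatial.transform import Rotation as Ro
a=load("pics/top0.npy");b=load("pics/side0.npy")
f=lambda p:(130+(p[0]-1.3)/3.6,150+(p[1]-1.3)/3.6)
g=lambda p:(175+(p[0]-1.5)/4,160+(p[1]-1.5)/4)
S=np.array([onz(a,f(p),30) for p in [(660,46),(716,300),(205,411),(153,154)]]);print(S.round())
T=np.array([onz(b,g(p),30) for p in [(725,332),(521,552),(45,210)]]);print(T.round())
u=(S[2]-S[1]+S[3]-S[0])[:2];u/=np.linalg.norm(u);ang=np.degrees(np.arctan2(-u[0],u[1]));print("slide dir",u,ang,"origin",S.mean(0))
v=(T[2]-T[1])[:2];print("side dir",v/np.linalg.norm(v))
B,_=tri(a,red(a,(303,200))[0],b,red(b,(315,236))[0])
D=onz(a,f((478,209)),117);print("dish",D,"button",B,"d",(D-B)[:2]@u,np.linalg.norm((D-B)[:2]))
O=S.mean(0)[:2];w=np.array([u[1],-u[0]])
for n,P in (("b",B),("d",D)):print(n,"scope xy",(P[:2]-O)@w,(P[:2]-O)@u)
print("travel",125-45-((D[:2]-O)@u),125-45-120-((B[:2]-O)@u))
R=Ro.from_rotvec(readout.get_obs()["orientation"]).as_matrix();print(R.round(3))
E
```

```text
[[ 750.  -99.   30.]
 [ 525. -142.   30.]
 [ 437.  306.   30.]
 [ 663.  350.   30.]]
[[ 751.  -97.   30.]
 [ 524. -141.   30.]
 [ 438.  306.   30.]]
slide dir [-0.1918214   0.98142985] 11.059097999776288 origin [593.97546984 103.47888629  30.        ]
side dir [-0.19035272  0.98171576]
dish [603.38053052  62.73578237 117.        ] button [626.16967579 -54.89879257 118.14014819] d 119.82152899383351 119.82169404631256
b scope xy 1.2161270199286431 -161.61211926310267
d scope xy 1.415008160439487 -41.79059026926918
travel 121.79059026926919 121.61211926310267
[[-0.923  0.386 -0.001]
 [ 0.386  0.923 -0.001]
 [ 0.    -0.001 -1.   ]]
```

Both views agree on the layout:
- **Button:** about (625.5, -55), with a slide direction of (-0.192, 0.981).
- **Travel:** about 122 mm.
- **Turn:** the tool needs about -56° about z, so the fingers line up across the rail.

I'll go round on the robot side of the column at radius ~400 mm, closing the gripper on the way.

>>> {"op": "step_arm", "data": {
  "targets": [
    [[-0.16, -0.9, 0, 0, 0, -1, 0], [-0.16, -0.9, 0, 0, 0, -1, 0], [-0.16, -0.9, 0, 0, 0, -1, 0], [-0.16, -0.9, 0, 0, 0, -1, 0], [-0.16, -0.9, 0, 0, 0, -1, 0]]
  ]
}}

```text
t: 0.72
ee_pos: [200.5, 350.1, 404.4]
orientation: [-1.146, -2.925, 0.001]
ft_force: [0.4, -0.8, 0.2]
width: 41.0
grasp_force: 0.0
```

>>> {"op": "step_arm", "data": {
  "targets": [
    [[0.52, -0.48, 0, 0, 0, -1, 0], [0.52, -0.48, 0, 0, 0, -1, 0], [0.52, -0.48, 0, 0, 0, -1, 0], [0.52, -0.48, 0, 0, 0, -1, 0], [0.52, -0.48, 0, 0, 0, -1, 0]]
  ]
}}

```text
t: 1.35
ee_pos: [331.6, 230.7, 404.6]
orientation: [-1.637, -2.681, 0.0]
ft_force: [0.1, 0.3, -0.7]
width: 0.6
grasp_force: 0.0
```

>>> {"op": "step_arm", "data": {
  "targets": [
    [[0.28, -0.72, 0, 0, 0, -1, 0], [0.28, -0.72, 0, 0, 0, -1, 0], [0.28, -0.72, 0, 0, 0, -1, 0], [0.28, -0.72, 0, 0, 0, -1, 0], [0.28, -0.72, 0, 0, 0, 0, 0]]
  ]
}}

```text
t: 1.98
ee_pos: [401.1, 50.4, 404.6]
orientation: [-1.992, -2.429, 0.0]
ft_force: [0.5, 0.2, -0.1]
width: 0.8
grasp_force: 0.0
```

>>> {"op": "step_arm", "data": {
  "targets": [
    [[0.9, -0.4, 0, 0, 0, 0, 0], [0.9, -0.4, 0, 0, 0, 0, 0], [0.9, -0.4, -0.4, 0, 0, 0, 0], [0.9, -0.4, -0.4, 0, 0, 0, 0], [0.87, -0.4, -0.4, 0, 0, 0, 0]]
  ]
}}

```text
t: 2.6
ee_pos: [625.7, -49.1, 343.6]
orientation: [-1.991, -2.429, 0.0]
ft_force: [-0.4, 0.3, 1.0]
width: 0.6
grasp_force: 0.0
```

```bash
python3 - <<'E'
from m import *
b=save("side","pics/side1.png");w=save("wrist","pics/wrist1.png");o=readout.get_obs();print(o["ee_pos"],o["ft_force"])
t=o["ee_pos"]-np.array([0,0,182]);print("tip px",proj(b,[t]),proj(w,[t]))
c1=cv2.resize(b["pixels"][130:310,200:400],None,fx=2,fy=2,interpolation=3)
c2=cv2.resize(w["pixels"],(400,300))
c=np.zeros((360,800,3),np.uint8);c[:,:400]=c1;c[:300,400:]=c2
cv2.imwrite("pics/c1.png",c[:,:,::-1])
E
```

```text
[626.81952801 -50.04047277 341.58490536] [ 0.68432539  0.5120607  -0.90634749]
tip px [[313.55563628 223.89068142]] [[277.65944314 262.75445277]]
```

View pics/c1.png

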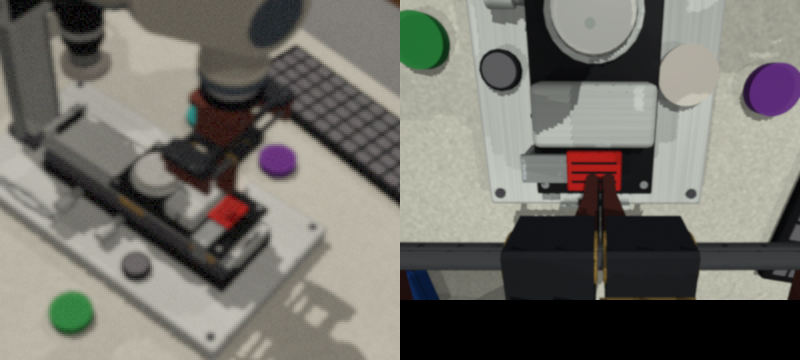

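The crop shows the closed fingers standing just above the red pad (side crop (228,210); wrist crop pad x 568-622, y 152-192). The housing is ahead of them. I'll refine the pad centre from the wrist view.

```bash
python3 - <<'E'
from m import *
w=load("pics/wrist1.npy")
hsv=cv2.cvtColor(w["pixels"],cv2.COLOR_RGB2HSV);h,s,v=cv2.split(hsv)
m=(((h<8)|(h>172))&(s>150)&(v>110)).astype(np.uint8);m[:190]=0;m[280:]=0
ys,xs=np.nonzero(m[:,:]);print(np.percentile(xs,[1,99]),np.percentile(ys,[1,99]))
x0,x1=np.percentile(xs,[1,99]);y0,y1=np.percentile(ys,[1,99])
P=[onz(w,p,123)[:2] for p in((x0,y0),(x1,y0),(x0,y1),(x1,y1))];print(np.round(P,1))
c=np.mean(P,0);print(c)
u=np.array([-.192,.981]);q=readout.get_obs()["ee_pos"][:2]-c;print("tcp ahead",q@u,"side",q@np.array([.981,.192]))
E
```

```text
[234. 309.] [212. 265.]
[[600.3 -42. ]
 [641.2 -33.9]
 [605.4 -74.1]
 [648.2 -65.6]]
[623.78263933 -53.86751177]
tcp ahead 3.17124263245622 side 3.713979283808138
```

>>> {"op": "step_arm", "data": {
  "targets": [
    [[-0.04, 0.02, -0.2, 0, 0, 0, 0], [0, 0, -0.2, 0, 0, 0, 0], [0, 0, -0.16, 0, 0, 0, 0], [0, 0, 0, 0, 0, 0, 0], [0, 0, 0, 0, 0, 0, 0]]
  ]
}}

```text
t: 3.32
ee_pos: [622.4, -47.2, 317.1]
orientation: [1.991, 2.43, 0.001]
ft_force: [0.1, 1.0, -0.1]
width: 0.7
grasp_force: 0.0
```

>>> {"op": "step_arm", "data": {
  "targets": [
    [[0, 0, -0.06, 0, 0, 0, 0], [0, 0, -0.06, 0, 0, 0, 0], [0, 0, 0, 0, 0, 0, 0], [0, 0, 0, 0, 0, 0, 0], [0, 0, 0, 0, 0, 0, 0]]
  ]
}}

```text
t: 3.95
ee_pos: [622.5, -47.4, 310.7]
orientation: [1.991, 2.43, 0.0]
ft_force: [-0.9, 0.1, -0.5]
width: 0.6
grasp_force: 0.0
```

>>> {"op": "step_arm", "data": {
  "targets": [
    [[0.01, -0.04, -0.06, 0, 0, 0, 0], [0, 0, -0.04, 0, 0, 0, 0], [0, 0, 0, 0, 0, 0, 0], [0, 0, 0, 0, 0, 0, 0], [0, 0, 0, 0, 0, 0, 0]]
  ]
}}

```text
t: 4.58
ee_pos: [622.9, -49.3, 305.6]
orientation: [-1.991, -2.43, 0.0]
ft_force: [-0.2, 0.2, -0.5]
width: 0.6
grasp_force: 0.0
```

>>> {"op": "step_arm", "data": {
  "targets": [
    [[0, 0, -0.04, 0, 0, 0, 0], [0, 0, 0, 0, 0, 0, 0], [0, 0, 0, 0, 0, 0, 0], [0, 0, 0, 0, 0, 0, 0], [0, 0, 0, 0, 0, 0, 0]]
  ]
}}

```text
t: 5.2
ee_pos: [623.0, -49.3, 303.8]
orientation: [1.991, 2.43, 0.0]
ft_force: [-0.5, 0.6, 5.7]
width: 0.4
grasp_force: 2.5
```

Contact at z≈304–305 (5.7 N). I'll press 6 mm further.

>>> {"op": "step_arm", "data": {
  "targets": [
    [[0, 0, -0.06, 0, 0, 0, 0], [0, 0, -0.06, 0, 0, 0, 0], [0, 0, 0, 0, 0, 0, 0], [0, 0, 0, 0, 0, 0, 0], [0, 0, 0, 0, 0, 0, 0]]
  ]
}}

```text
t: 5.82
ee_pos: [623.0, -49.3, 298.1]
orientation: [1.991, 2.429, 0.0]
ft_force: [-1.7, 1.1, 7.4]
width: 0.7
grasp_force: 3.6
```

>>> {"op": "step_arm", "data": {
  "targets": [
    [[0, 0, -0.03, 0, 0, 0, 0], [0, 0, 0, 0, 0, 0, 0], [0, 0, 0, 0, 0, 0, 0], [0, 0, 0, 0, 0, 0, 0], [0, 0, 0, 0, 0, 0, 0]]
  ]
}}

```text
t: 6.45
ee_pos: [623.0, -49.3, 296.7]
orientation: [1.991, 2.43, 0.0]
ft_force: [-2.7, 1.4, 6.8]
width: 0.9
grasp_force: 3.9
```

>>> {"op": "step_arm", "data": {
  "targets": [
    [[-0.01, 0.05, 0, 0, 0, 0, 0], [-0.01, 0.05, 0, 0, 0, 0, 0], [-0.01, 0.05, 0, 0, 0, 0, 0], [-0.01, 0.05, 0, 0, 0, 0, 0], [-0.01, 0.05, 0, 0, 0, 0, 0]]
  ]
}}

```text
t: 7.08
ee_pos: [620.6, -37.1, 296.7]
orientation: [1.991, 2.429, -0.0]
ft_force: [-1.9, -2.5, 8.7]
width: 1.0
grasp_force: 3.8
```

>>> {"op": "step_arm", "data": {
  "targets": [
    [[-0.02, 0.1, 0, 0, 0, 0, 0], [-0.02, 0.1, 0, 0, 0, 0, 0], [-0.02, 0.1, 0, 0, 0, 0, 0], [-0.02, 0.1, 0, 0, 0, 0, 0], [-0.02, 0.1, 0, 0, 0, 0, 0]]
  ]
}}

```text
t: 7.7
ee_pos: [615.7, -12.0, 296.8]
orientation: [1.991, 2.429, 0.0]
ft_force: [-2.2, -1.5, 6.9]
width: 0.4
grasp_force: 3.8
```

```bash
python3 - <<'E'
from m import *
a=save("side","pics/side2.png");w=save("wrist","pics/wrist2.png");o=readout.get_obs();print(o["ee_pos"],o["ft_force"])
c1=cv2.resize(a["pixels"][130:310,200:400],None,fx=2,fy=2,interpolation=3)
c=np.zeros((360,800,3),np.uint8);c[:,:400]=c1;c[:300,400:]=cv2.resize(w["pixels"],(400,300))
cv2.imwrite("pics/c2.png",c[:,:,::-1])
E
```

```text
[615.58021131 -11.5501793  296.73961769] [-1.75005194  1.5926139   7.47133275]
```

View pics/c2.png

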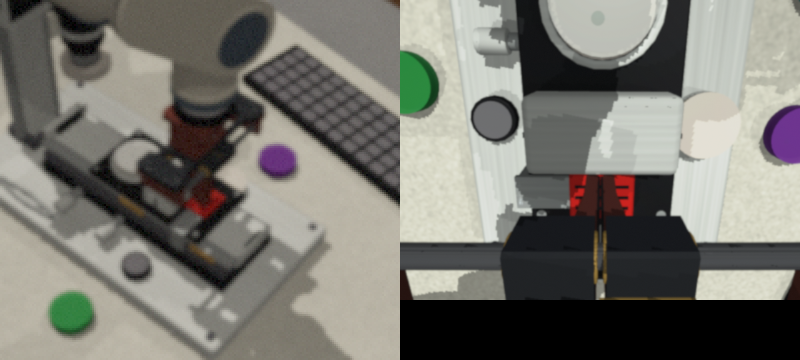

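The shuttle slides with the finger: the dish stays at wrist crop (599,17) and the finger stands on the pad against the housing face. Before going on I'll check the wrist's clearance to the optics.

```bash
python3 - <<'E'
from m import *
a=load("pics/side2.npy");t=save("top","pics/top2.png")
c=np.zeros((400,800,3),np.uint8);c[:300,:400]=cv2.resize(a["pixels"],(400,300));c[:,400:]=cv2.resize(t["pixels"][130:330,130:330],None,fx=2,fy=2)
cv2.imwrite("pics/c3.png",c[:,:,::-1])
u=np.array([-.1918,.9814]);O=np.array([594,103.5]);q=O+u*80
print("tube px in crop",[(proj(t,[[*q,z]])[0]-130)*2+[400,0] for z in (227,475)])
print("tcp y scope",(readout.get_obs()["ee_pos"][:2]-O)@u)
E
```

```text
tube px in crop [array([575.0219857 , 170.11543667]), array([546.03663225, 159.02166806])]
tcp y scope -117.10548446254926
```

View pics/c3.png

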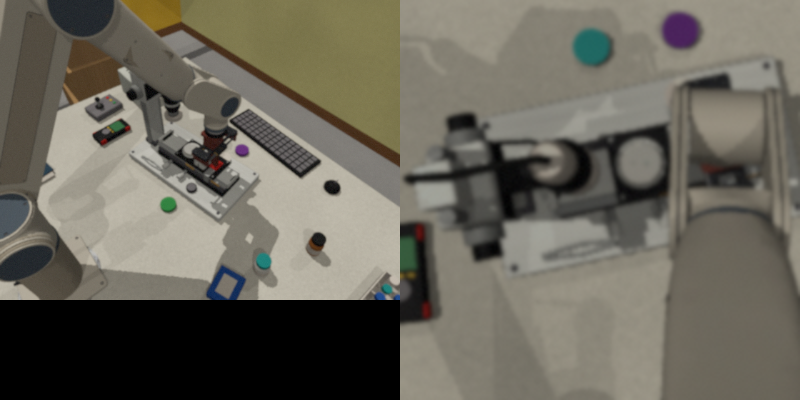

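```bash
python3 - <<'E'
from m import *
t=load("pics/top2.npy")
u=np.array([-.1918,.9814]);O=np.array([594,103.5]);e=readout.get_obs()["ee_pos"]
for p in ((668,200),(672,170),(674,150),(680,90),(788,150),(785,90)):
    px=(130+(p[0]-400)/2,130+p[1]/2)
    print(p,[(z,((onz(t,px,z)[:2]-e[:2])@u).round(),((onz(t,px,z)[:2]-e[:2])@[.981,.192]).round()) for z in (340,400,460)])
b=red(t,(485//2,0)) if 0 else None
E
```

```text
(668, 200) [(340, np.float64(81.0), np.float64(-67.0)), (400, np.float64(80.0), np.float64(-68.0)), (460, np.float64(80.0), np.float64(-69.0))]
(672, 170) [(340, np.float64(69.0), np.float64(-32.0)), (400, np.float64(69.0), np.float64(-35.0)), (460, np.float64(69.0), np.float64(-38.0))]
(674, 150) [(340, np.float64(61.0), np.float64(-9.0)), (400, np.float64(62.0), np.float64(-13.0)), (460, np.float64(62.0), np.float64(-17.0))]
(680, 90) [(340, np.float64(39.0), np.float64(62.0)), (400, np.float64(40.0), np.float64(54.0)), (460, np.float64(42.0), np.float64(45.0))]
(788, 150) [(340, np.float64(-75.0), np.float64(-38.0)), (400, np.float64(-67.0), np.float64(-41.0)), (460, np.float64(-59.0), np.float64(-43.0))]
(785, 90) [(340, np.float64(-88.0), np.float64(35.0)), (400, np.float64(-79.0), np.float64(28.0)), (460, np.float64(-70.0), np.float64(21.0))]
```

The wrist stands about 60 mm ahead of the TCP and the optics will be about 76 mm ahead at the end, so there is clearance. I'll continue.

>>> {"op": "step_arm", "data": {
  "targets": [
    [[-0.025, 0.13, 0, 0, 0, 0, 0], [-0.03, 0.157, 0, 0, 0, 0, 0], [-0.03, 0.157, 0, 0, 0, 0, 0], [-0.03, 0.157, 0, 0, 0, 0, 0], [-0.03, 0.157, 0, 0, 0, 0, 0]]
  ]
}}

```text
t: 8.48
ee_pos: [608.3, 26.0, 296.7]
orientation: [1.991, 2.429, 0.0]
ft_force: [-1.2, -1.3, 7.1]
width: 0.3
grasp_force: 3.9
```

>>> {"op": "step_arm", "data": {
  "targets": [
    [[-0.03, 0.157, 0, 0, 0, 0, 0], [-0.03, 0.157, 0, 0, 0, 0, 0], [-0.025, 0.13, 0, 0, 0, 0, 0], [-0.02, 0.1, 0, 0, 0, 0, 0], [-0.01, 0.06, 0, 0, 0, 0, 0]]
  ]
}}

```text
t: 9.1
ee_pos: [602.5, 56.3, 296.7]
orientation: [1.991, 2.43, -0.0]
ft_force: [-2.9, -0.6, 7.2]
width: 0.4
grasp_force: 3.9
```

```bash
python3 - <<'E'
from m import *
t=save("top","pics/top3.png");w=save("wrist","pics/wrist3.png");w2=load("pics/wrist2.npy")
u=np.array([-.1918,.9814]);v=np.array([.9814,.1918]);O=np.array([594,103.5]);e=readout.get_obs()["ee_pos"];print(e,"scope",(e[:2]-O)@v,(e[:2]-O)@u,readout.get_obs()["ft_force"])
for i,im in enumerate((w2,w)):
    g=im["pixels"][:120].astype(np.uint8)
    print(np.bincount(np.arange(1)), [ (onz(im,(280,r),131)[:2]-O)@u for r in (128,246)])
c=np.zeros((420,800,3),np.uint8);c[:300,:400]=cv2.resize(w["pixels"],(400,300));c[:400,400:]=cv2.resize(t["pixels"][130:330,130:330],None,fx=2,fy=2)
cv2.imwrite("pics/c4.png",c[:,:,::-1])
E
```

```text
[602.45335893  56.50341135 296.61995049] scope -0.7178192506858107 -47.74380634503186 [-2.20835028  1.17029992  7.41496025]
[1] [np.float64(-51.02513465552267), np.float64(-99.96936279294013)]
[1] [np.float64(18.253074949277067), np.float64(-30.65476903052674)]
```

View pics/c4.png

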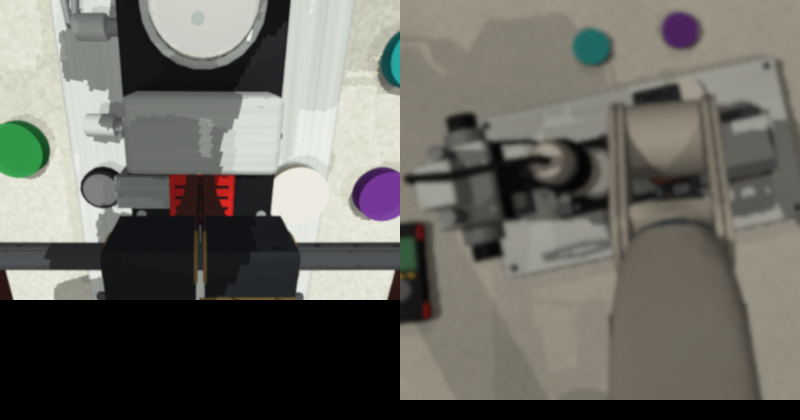

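The housing and dish keep the same offset from the finger (housing's rear edge at wrist crop row 174). About 12 mm of travel is left, and the wrist is clear of the tube at top crop (555,160). Now slowly onto the stop.

>>> {"op": "step_arm", "data": {
  "targets": [
    [[-0.01, 0.05, 0, 0, 0, 0, 0], [-0.01, 0.05, 0, 0, 0, 0, 0], [-0.01, 0.05, 0, 0, 0, 0, 0], [-0.01, 0.04, 0, 0, 0, 0, 0], [0, 0.03, 0, 0, 0, 0, 0]]
  ]
}}

```text
t: 9.82
ee_pos: [600.4, 67.1, 296.6]
orientation: [1.991, 2.43, -0.0]
ft_force: [-2.6, -2.0, 8.1]
width: 0.5
grasp_force: 3.9
```

>>> {"op": "step_arm", "data": {
  "targets": [
    [[-0.01, 0.03, 0, 0, 0, 0, 0], [0, 0.03, 0, 0, 0, 0, 0], [-0.01, 0.03, 0, 0, 0, 0, 0], [0, 0, 0, 0, 0, 0, 0], [0, 0, 0, 0, 0, 0, 0]]
  ]
}}

```text
t: 10.45
ee_pos: [599.7, 71.3, 296.7]
orientation: [1.99, 2.429, -0.0]
ft_force: [-1.4, -3.1, 8.9]
width: 0.6
grasp_force: 3.8
```

>>> {"op": "step_arm", "data": {
  "targets": [
    [[-0.01, 0.03, 0, 0, 0, 0, 0], [0, 0.03, 0, 0, 0, 0, 0], [0, 0, 0, 0, 0, 0, 0], [0, 0, 0, 0, 0, 0, 0], [0, 0, 0, 0, 0, 0, 0]]
  ]
}}

```text
t: 11.08
ee_pos: [599.5, 74.1, 296.9]
orientation: [1.99, 2.428, 0.001]
ft_force: [-0.6, -4.0, 8.1]
width: 0.6
grasp_force: 3.8
```

```bash
python3 - <<'E'
from m import *
w=save("wrist","pics/wrist4.png");w3=load("pics/wrist3.npy")
u=np.array([-.1918,.9814]);O=np.array([594,103.5]);o=readout.get_obs();e=o["ee_pos"];print(e,"scope",(e[:2]-O)@u,o["ft_force"])
for im in (w3,w):
    h,s,v=cv2.split(cv2.cvtColor(im["pixels"],cv2.COLOR_RGB2HSV))
    m=((h<8)|(h>172))&(s>150)&(v>110);m[:190]=0;m[310:]=0
    ys,xs=np.nonzero(m);r=np.percentile(ys,1);print("pad front row",r,"pad centre y",(onz(im,(280,r),114.5)[:2]-O)@u-17)
E
```

```text
[599.52417867  74.1255736  296.89381891] scope -29.887599532986222 [-0.9269115  -4.89897255  7.4368059 ]
pad front row 245.0 pad centre y -54.35568568920082
pad front row 253.0 pad centre y -40.9568308692675
```

>>> {"op": "step_arm", "data": {
  "targets": [
    [[-0.01, 0.03, 0, 0, 0, 0, 0], [0, 0.03, 0, 0, 0, 0, 0], [0, 0, 0, 0, 0, 0, 0], [0, 0, 0, 0, 0, 0, 0], [0, 0, 0, 0, 0, 0, 0]]
  ]
}}

```text
t: 11.75
ee_pos: [599.2, 76.0, 297.0]
orientation: [1.988, 2.427, -0.001]
ft_force: [0.9, -12.0, 7.4]
width: 0.8
grasp_force: 7.5
```

12 N along the rail, with the finger stalled on the housing face: the shuttle is at the stop. I'll check the pad once, then lift straight up.

```bash
python3 - <<'E'
from m import *
im=save("wrist","pics/wrist5.png")
u=np.array([-.1918,.9814]);O=np.array([594,103.5])
h,s,v=cv2.split(cv2.cvtColor(im["pixels"],cv2.COLOR_RGB2HSV))
m=((h<8)|(h>172))&(s>150)&(v>110);m[:190]=0;m[310:]=0
r=np.percentile(np.nonzero(m)[0],1);print(r,(onz(im,(280,r),114.5)[:2]-O)@u-17,readout.get_obs()["ft_force"])
E
```

```text
256.0 -41.122525103131395 [  0.18937759 -11.73208501   9.27858028]
```

>>> {"op": "step_arm", "data": {
  "targets": [
    [[0, 0, 0.1, 0, 0, 0, 0], [0, 0, 0.1, 0, 0, 0, 0], [0, 0, 0.1, 0, 0, 0, 0], [0, 0, 0.0, 0, 0, 0, 0], [0, 0, 0, 0, 0, 0, 0]]
  ]
}}

```text
t: 12.42
ee_pos: [598.4, 76.0, 310.4]
orientation: [1.99, 2.429, -0.005]
ft_force: [1.4, -10.8, -0.9]
width: 0.9
grasp_force: 5.5
```

>>> {"op": "step_arm", "data": {
  "targets": [
    [[0.01, -0.06, 0, 0, 0, 0, 0], [0.01, -0.04, 0.2, 0, 0, 0, 0], [0.04, -0.2, 0.4, 0, 0, 0, 0], [0.1, -0.5, 0.5, 0, 0, 0, 0], [0.1, -0.5, 0.5, 0, 0, 0, 0]]
  ]
}}

```text
t: 13.05
ee_pos: [611.6, 12.6, 392.5]
orientation: [1.99, 2.43, 0.001]
ft_force: [0.6, -0.5, -1.1]
width: 0.4
grasp_force: 0.0
```

>>> {"op": "step_arm", "data": {
  "targets": [
    [[0.1, -0.5, 0.3, 0, 0, 0, 0], [0.1, -0.6, 0, 0, 0, 0, 0], [0.1, -0.6, 0, 0, 0, 0, 0], [0, 0, 0, 0, 0, 0, 0], [0, 0, 0, 0, 0, 0, 0]]
  ]
}}

```text
t: 13.68
ee_pos: [626.3, -71.7, 406.4]
orientation: [-1.991, -2.429, -0.001]
ft_force: [0.3, -0.6, 0.4]
width: 0.4
grasp_force: 0.0
```

```bash
python3 - <<'E'
from m import *
w=save("wrist","pics/wrist6.png");b=save("side","pics/side6.png");o=readout.get_obs();print(o["t"],o["ee_pos"],o["ft_force"])
c=np.zeros((360,800,3),np.uint8);c[:,:400]=cv2.resize(b["pixels"][130:310,180:380],None,fx=2,fy=2,interpolation=3);c[:300,400:]=cv2.resize(w["pixels"],(400,300))
cv2.imwrite("pics/c6.png",c[:,:,::-1])
E
```

```text
13.775 [626.29099126 -71.24024202 406.28541089] [-0.22628195  0.03040459  0.17147813]
```

View pics/c6.png

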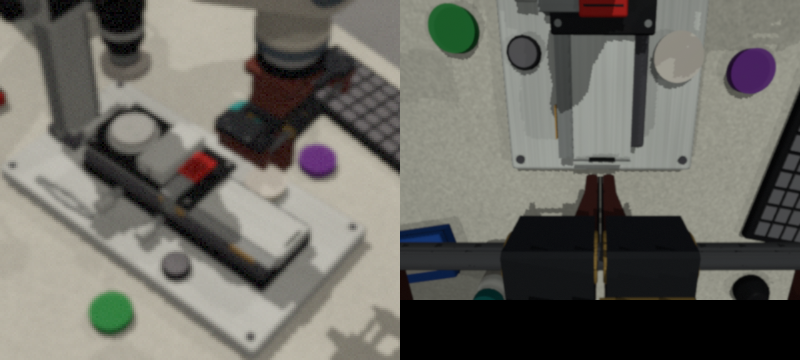

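The shuttle is now at the far end, with the dish in its ring at side crop (132,128) and the pad up at (198,165). The arm is clear and the bystanders are in place. One numeric check on the travel, then hand in.

```bash
python3 - <<'E'
from m import *
a=load("pics/side0.npy");b=load("pics/side6.npy")
u=np.array([-.1918,.9814])
p=onz(a,red(a,(315,236))[0],123);q=onz(b,red(b,(279,212))[0],123);d=(q-p)[:2]@u
print("travel",d)
if d>117: print(ctrl.close_job())
E
```

```text
travel 121.0958104035731
the job is handed in; nothing more can be done
None
```

The shuttle is at its end stop under the objective, with about 121 mm of travel measured against 122 mm expected. The button is up and the dish still sits in its ring. The arm is clear, nothing was bumped, and the job is handed in; no verdict came back.

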